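Load the polisher with drop tanks and stones, then switch it on

ROBOT

A 6-joint arm with a two-finger parallel gripper is mounted at the origin on the work surface. World frame = base frame: x ahead of the robot, y to its left, z up, the work surface at z = 0. Lengths are in m, angles in degrees, forces in N, time in s.
With the tool pointing down it reaches from about 0.4 to 0.825 m from the base axis. Payload 7 kg.
Tool frame: the origin (TCP) lies on the centre line of the jaws, within the pads' length; the fingertips stand 19 mm ahead of it and the grasp point (between the pads) is the TCP (r.tips_ahead is the distance from the TCP to the fingertips, in m); z points along the fingers, y is the line along which they close (so a half turn about z gives the same grasp; the last joint's range is limited). The gripper opens to 88 mm and grips with 3 to 60 N. Pads are 19 mm wide; open, the fingers measure 130 mm over their backs; the gripper's body (78 mm by 193 mm) begins 47 mm behind the grasp point.
Start: joints at [-48.352, 20.546, 0.682, 0, -70.136, -16.507], TCP at [0.287, -0.611, 0.246] pointing down, gripper open.
Joint ranges: [-176.03, 176.03], [-82.01, 121.73], [-58.28, 71.71], [-173.87, 95.51], [-174.79, -0.11], [-173.66, 173.66]. Speed limits (degrees/s): [136.94, 136.94, 172.46, 180, 180, 180].

INTERFACE

Orientations are given as [roll, pitch, yaw] about the fixed x, y, z axes, in that order (R = Rz(yaw) Ry(pitch) Rx(roll)).
In Python, from plant import r, viewer, close_job gives the robot as it stands. The module is installed in compiled form; this text tells all that it offers.
- The arm moves only by the tool arm_command, never from a script. Its arguments are lists of equal length, an entry for each row: "travel": the shift along the world's x, y, z scaled (see below), a list of three; "delta_rot": the turn, a rotation vector about the world's x, y, z scaled (see below), a list of three. In form: {"travel": [[dx, dy, dz], ...], "delta_rot": [[rx, ry, rz], ...]}. A call has 1 to 20 rows; each row is the pose to reach, as a shift and turn from the pose commanded when the call began; what a row does not reach only later rows make up. The controller multiplies each number of a shift by 0.5 m and each number of a turn by 90 degrees. A row lasts 1/8 s, in which the tool goes at most 62.5 mm and 10.7 degrees, less where a joint would pass 70% of its speed; a pose out of reach is approached as far as the arm can. A call with a number of a shift or a turn outside -1 to 1 is refused whole. A call with a gripper value outside its range is refused whole. "grip" is the opening, from 0 (shut) to 1 (fully open), set as the call begins (left out, the last holds). The fingers move at their own pace and stop on an object; "newtons" is the grip in N (left out, the last holds). Time passes only in rows, so rows that repeat a pose let the fingers close. It gives the time, the measured TCP pose, the force, the opening and the grip force at its end, in the units of the state.
- r.get_state(): the state, without advancing time (a new reading comes with each control period).
- viewer.capture(name): name is "side" or "top"; returns a dict with "img" (420x560x3 uint8, red, green, blue), "camera_matrix" (3x3 intrinsics, pixels), "R" (3x3) and "t" (3): a world point X has camera coordinates R X + t. Camera axes: x right, y down, z forward; pixel columns grow to the right and rows downward; lengths in m; the calibration is good to about 2 mm. A picture is of the moment at which its call begins. There is no depth.
- close_job(): hands the job in; it is judged then, once.
The state is a dict: "time_s": time; "joints": joint angles; "qd": joint speeds; "joint_torque": joint torques, N m; "tcp_pos": TCP position; "eef_rot": TCP orientation; "contact_force": force on the tool from outside, world axes, zero at the start; "moment": the same for the moment, N m; "gripper_width": finger opening in m; "gripper_force": force on a finger pad.
Only numpy, scipy, OpenCV 4.12 (cv2) and the standard library are available. Lean on these libraries where they do the work, as an engineer would, in place of code of your own. Each camera call takes 0.05 s, during which the arm holds its last target. There are 200 camera calls.

TASK

Take every drop tank (the slender spindles) out of the crate and lay them in the polisher's bowl, leaving the hexagonal stand and the runner frame in the crate. Then pour all the polishing stones from the cup into the bowl on top of them, and only when everything is in the bowl push the switch lever fully over to the left (on). Stand the empty cup upright back on its cork pad, and do not disturb the glue bottle or the paint jar.

Things in the scene. Friction and masses are not known exactly. Their poses are not given: they have to be found in the camera images.
- bowl_in (a point): centre of the inner floor of the polisher's open cream-coloured bowl: inner radius 80 mm at the floor, 97 mm at the rim, walls 4 mm; floor 60 mm and rim (outer radius 102 mm) 120 mm above the bench. The grey machine under it is fixed and stands between crate and cork pad; axes are the machine's: its front (-x) looks roughly to the robot, yaw within 0.15
- switch (a joint): the polisher's on/off lever, on a low skirt 145 mm in front of the bowl's centre. Off at 0 to 0.15, leaning to the machine's -y side (right as seen from the robot); upright at 0.5; fully on at 1.0, leaning to the +y side (left). It stays where it is left; under 2 N at the ball moves it
- switch_tip (a point): centre of the black ball, 26 mm across, at the end of the lever, 80 mm from the hinge, about 104 to 114 mm above the bench
- switch_hinge (a point): centre of the lever's hinge, 34 mm above the bench; the hinge axis runs along the machine's x axis, so the ball swings from -y to +y in an upright arc of radius 80 mm
- crate: low open plywood crate, fixed, 300 (its x) x 240 (its y) x 45 mm high, walls and floor 5 mm; origin at the centre of its underside. It stands to the left or the right of the polisher and the cork pad to the other side
- pad: cork pad, fixed, 170 (its x) x 130 (its y) x 4 mm thick; origin at the centre of its underside; the cup stands on it
- cup: open aluminium pouring cup, 122 x 60 x 60 mm high, about 0.14 kg; its two sides (facing its +y and -y) are flat, parallel, 60 mm apart outside, 4 mm thick. Origin at its underside in mid-width; x runs from -82 mm (lip) to +40 mm (upright back). Floor from x -12 to +36 mm; in front a ramp climbs at 36 degrees to the lip at -x. At the start the lip looks roughly to the robot
- cup_grip (a point): point inside the cup midway between its two sides, 38 mm above its underside straight above the origin, close to its centre of mass: where to pinch; axes as the cup's
- cup_lip (a point): middle of the pouring lip, 81 mm in front (-x) of the cup's origin and 58 mm above its underside; axes as the cup's
- stand: hexagonal display-stand foot of grey plastic lying in the crate, 60 mm across and 9 mm thick with a 22 mm wide stub on top, 24 mm high in all; origin at the centre of its underside; stays in the crate
- runner: piece of grey plastic runner frame lying in the crate, 79 x 57 mm, bars 9 mm thick; origin at the centre of its underside; stays in the crate
- glue: glue bottle, 40 mm across and 85 mm high, standing at the far edge of the mat; origin at its underside; to be left alone
- paint: paint jar, 42 mm across and 55 mm high, standing at the far edge of the mat; origin at its underside; to be left alone
- tank1: grey plastic drop tank of a model jet, a slender spindle 76 mm long and 24 mm in diameter with a small flat foot beneath (foot bottom 13 mm below the axis) and thin tail fins; 30 g; origin at its middle on its axis, x along its length; two to four of these four are there, lying in the crate among the other parts at the start
- tank2: grey plastic drop tank of a model jet, a slender spindle 76 mm long and 24 mm in diameter with a small flat foot beneath (foot bottom 13 mm below the axis) and thin tail fins; 30 g; origin at its middle on its axis, x along its length; two to four of these four are there, lying in the crate among the other parts at the start
- tank3: grey plastic drop tank of a model jet, a slender spindle 76 mm long and 24 mm in diameter with a small flat foot beneath (foot bottom 13 mm below the axis) and thin tail fins; 30 g; origin at its middle on its axis, x along its length; two to four of these four are there, lying in the crate among the other parts at the start
- tank4: grey plastic drop tank of a model jet, a slender spindle 76 mm long and 24 mm in diameter with a small flat foot beneath (foot bottom 13 mm below the axis) and thin tail fins; 30 g; origin at its middle on its axis, x along its length; two to four of these four are there, lying in the crate among the other parts at the start
- stone1: white ceramic polishing stone, a stubby cylinder 18 mm in diameter and 18 mm long, 14 g; origin at its centre, z along its axis; always there, in the cup at the start
- stone2: white ceramic polishing stone, a stubby cylinder 18 mm in diameter and 18 mm long, 14 g; origin at its centre, z along its axis; always there, in the cup at the start
- stone3: white ceramic polishing stone, a stubby cylinder 18 mm in diameter and 18 mm long, 14 g; origin at its centre, z along its axis; always there, in the cup at the start
- stone4: white ceramic polishing stone, a stubby cylinder 18 mm in diameter and 18 mm long, 14 g; origin at its centre, z along its axis; always there, in the cup at the start
- stone5: white ceramic polishing stone, a stubby cylinder 18 mm in diameter and 18 mm long, 14 g; origin at its centre, z along its axis; one to three of stone5 to stone7 are there, in the cup at the start
- stone6: white ceramic polishing stone, a stubby cylinder 18 mm in diameter and 18 mm long, 14 g; origin at its centre, z along its axis; one to three of stone5 to stone7 are there, in the cup at the start
- stone7: white ceramic polishing stone, a stubby cylinder 18 mm in diameter and 18 mm long, 14 g; origin at its centre, z along its axis; one to three of stone5 to stone7 are there, in the cup at the start
There are look-alikes about, which are no part of the job. Leave any green or orange look-alike of the tank1 alone.

How it is judged (in metres and radians):
On the way, in this order (a step that is already met when the one before it is completed fails the run):
1. every drop tank that is present lies released in the bowl (horizontal distance between each of tank1, tank2, tank3, tank4 and bowl_in below 0.092 m and z of tank1 in the frame of bowl_in between 0 and 0.06 m and contact force between the fingers and tank1 below 0.3 N and z of tank2 in the frame of bowl_in between 0 and 0.06 m and contact force between the fingers and tank2 below 0.3 N and z of tank3 in the frame of bowl_in between 0 and 0.06 m and contact force between the fingers and tank3 below 0.3 N and z of tank4 in the frame of bowl_in between 0 and 0.06 m and contact force between the fingers and tank4 below 0.3 N), for 0.2 s.
2. every stone that is present is in the bowl, with the tanks (horizontal distance between each of stone1, stone2, stone3, stone4, stone5, stone6, stone7, tank1, tank2, tank3, tank4 and bowl_in below 0.092 m and z of stone1 in the frame of bowl_in between 0 and 0.06 m and z of stone2 in the frame of bowl_in between 0 and 0.06 m and z of stone3 in the frame of bowl_in between 0 and 0.06 m and z of stone4 in the frame of bowl_in between 0 and 0.06 m and z of stone5 in the frame of bowl_in between 0 and 0.06 m and z of stone6 in the frame of bowl_in between 0 and 0.06 m and z of stone7 in the frame of bowl_in between 0 and 0.06 m and z of tank1 in the frame of bowl_in between 0 and 0.06 m and z of tank2 in the frame of bowl_in between 0 and 0.06 m and z of tank3 in the frame of bowl_in between 0 and 0.06 m and z of tank4 in the frame of bowl_in between 0 and 0.06 m), for 0.2 s.
3. the switch lever is pushed over to on (value of joint switch above 0.85 rad), for 0.2 s.
At the end, for the whole second after the job is handed in: all tanks and stones present are in the bowl (within 92 mm of its axis, above its floor, below its rim), the lever is on (0.85 or more), the cup stands upright (within 0.12 rad) and still with its origin over the cork pad (70 x 55 mm from its centre), stand and runner are in the crate (all of step 2 and contact force between the fingers and tank1 below 0.3 N and contact force between the fingers and tank2 below 0.3 N and contact force between the fingers and tank3 below 0.3 N and contact force between the fingers and tank4 below 0.3 N and value of joint switch above 0.85 rad and x of cup in the frame of pad between -0.07 and 0.07 m and y of cup in the frame of pad between -0.055 and 0.055 m and angle between cup's own z axis and vertical below 0.12 rad and height (world z) of cup below 0.012 m and linear speed of cup below 0.03 m/s and x of stand in the frame of crate between -0.145 and 0.145 m and y of stand in the frame of crate between -0.115 and 0.115 m and height (world z) of each of stand, runner below 0.05 m and x of runner in the frame of crate between -0.145 and 0.145 m and y of runner in the frame of crate between -0.115 and 0.115 m); the robot touches nothing.
It fails at once if the glue bottle or the paint jar is shoved (over 25 mm) or tipped (distance of any of glue, paint from where it was at the start of the episode above 0.025 m or angle between any of glue, paint's own z axis and vertical above 0.5 rad).
It fails at once if the stand or the runner is put in the bowl ((horizontal distance between stand and bowl_in below 0.092 m and z of stand in the frame of bowl_in between 0 and 0.06 m) or (horizontal distance between runner and bowl_in below 0.092 m and z of runner in the frame of bowl_in between 0 and 0.06 m)).
Of tank1, tank2, tank3, tank4 only 2 to 4 are there at a start; the rules pass over those that are not, and their reading is None.
Of stone5, stone6, stone7 only 1 to 3 are there at a start; the rules pass over those that are not, and their reading is None.
At some moment in a run one of tank1, tank2, tank3, tank4, cup may be knocked a few centimetres aside while the robot is not near it.
It also fails if it takes over 210 s, if anything falls off the work surface, if the arm or the gripper's body presses on something with over 40 N, if the wrist force passes 120 N, or if a joint passes its speed limit or range.

## Working session

There is one attempt and no reset: what is moved stays moved. The work goes in short steps, Python scripts to look and compute and a tool call to move; the robot and the scene stay as the last step left them, time stands still between calls to the robot, and variables do not carry over. Pictures are saved under pics/ and viewed, at most 14 in all, crops included, and the job is handed in when it is done.

Besides the shell and the picture viewer there is one more tool, called after "Request:" as name(argument=value, ...), one argument or row to a line, values as JSON. arm_command: Moves the arm, as the interface text tells. Shifts and turns lie within -1 to 1; 1 stands for 0.5 m of shift or 90 degrees of turn. Its arguments: {"type":"object","properties":{"travel":{"type":"array"},"delta_rot":{"type":"array"},"grip":{"type":"number"},"newtons":{"type":"number"}},"required":["travel","delta_rot"]}

```bash
mkdir -p pics; cat > h.py <<'E'
import numpy as np, cv2
from plant import r, viewer, close_job
def cap(n):
    return viewer.capture(n)
def ray(c,u,v):
    d=np.linalg.inv(c["camera_matrix"])@[u,v,1.]; R=np.array(c["R"]); return -R.T@c["t"], R.T@d
def onz(c,u,v,z):
    o,d=ray(c,u,v); return o+d*(z-o[2])/d[2]
def proj(c,X):
    p=c["camera_matrix"]@(c["R"]@np.array(X)+c["t"]); return p[:2]/p[2]
def save(c,n,box=None,s=1):
    im=c["img"][...,::-1]
    if box: im=im[box[1]:box[3],box[0]:box[2]]
    cv2.imwrite("pics/"+n,cv2.resize(im,None,fx=s,fy=s,interpolation=cv2.INTER_CUBIC))
E
python3 - <<'E'
from h import *
for n in("top","side"):
    c=cap(n); save(c,n+"0.png",s=1.4); o,d=ray(c,280,210); print(n,o,d)
print(r.get_state())
E
```

```text
top [ 0.41592016 -0.09798719  1.28474547] [ 0.12433356  0.02987408 -0.99183284]
side [ 0.34660214 -0.86667101  0.77825839] [ 0.21717648  0.71978521 -0.65951712]
{'time_s': 0.1, 'joints': array([-4.83544230e+01,  2.05871650e+01,  6.39007699e-01, -1.58487717e-02,
       -7.01343905e+01, -1.65071883e+01]), 'qd': array([-0.02493352, -0.03314858,  0.08988722,  0.06078282, -0.00470865,
       -0.05107266]), 'joint_torque': array([-2.51017591e-04, -5.84162593e+01,  2.93749666e+01,  7.01551884e+00,
        1.01536280e-02, -7.26543817e-05]), 'tcp_pos': array([ 0.28654971, -0.6107205 ,  0.24472404]), 'eef_rot': array([ 1.79916621e+02, -9.17112933e-03, -1.54867001e+02]), 'contact_force': array([-0.01922899, -0.08976259, -0.48926569]), 'moment': array([ 0.03334507, -0.02691087,  0.03501417]), 'gripper_force': 0.0, 'gripper_width': 0.08749961528522203}
```

View pics/top0.png

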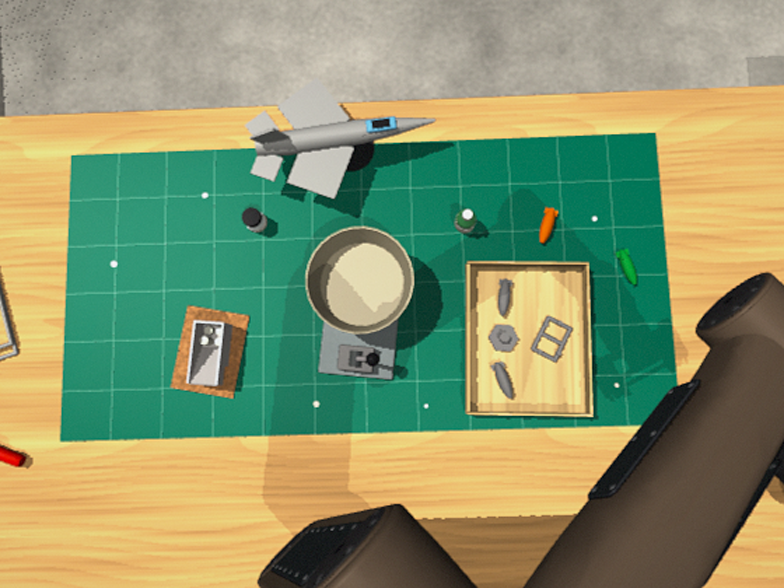

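View pics/side0.png

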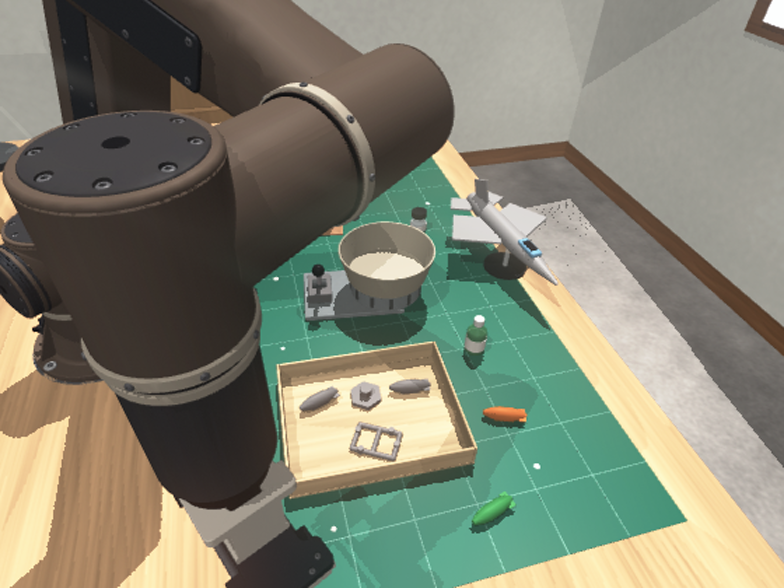

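The top view (at 1.4x) shows:
- Two grey spindles in the crate, at (505,296) and (503,380). They fit the drop tanks.
- The hexagonal stand at (503,338) and the runner at (551,339).
- Orange (548,226) and green (627,266) look-alikes outside the crate, to be left alone.
- The bowl at (360,279), the lever ball at (373,359) leaning right, and the cup at (207,352) on its pad with its lip towards the robot.

Next I'll measure and confirm in a crop.

```bash
cat >> h.py <<'E'
def tanks(c,lo=(334,188),hi=(424,298),zs=0.018):
    hsv=cv2.cvtColor(c["img"],cv2.COLOR_RGB2HSV)
    m=((hsv[...,1]<60)&(hsv[...,2]<185)).astype(np.uint8)
    w=np.zeros_like(m); w[lo[1]:hi[1],lo[0]:hi[0]]=1; m*=w
    n,L,S,C=cv2.connectedComponentsWithStats(m)
    out=[]
    for i in range(1,n):
        if S[i,4]<60: continue
        ys,xs=np.where(L==i)
        P=np.array([onz(c,x,y,zs)[:2] for x,y in zip(xs,ys)])
        mu=P.mean(0); ev,E=np.linalg.eigh(np.cov(P.T)); a=E[:,1]
        t=(P-mu)@a; s=(P-mu)@E[:,0]
        print((C[i]).round(1),S[i,4],"xy",mu.round(4),"mid",(mu+a*(t.max()+t.min())/2).round(4),"ang",np.degrees(np.arctan2(a[1],a[0])).round(1),"len",np.ptp(t).round(3),"wid",np.ptp(s).round(3))
        out.append((mu,a))
    return out
E
python3 - <<'E'
from h import *
c=cap("top"); save(c,"cropA.png",(325,180,430,305),4.6)
save(c,"cropB.png",(115,210,185,290),7)
tanks(c)
E
```

```text
[359.7 210.7] 172 xy [ 0.5657 -0.284 ] mid [ 0.5634 -0.2836] ang 170.9 len 0.071 wid 0.023
[393.8 241.4] 260 xy [ 0.4766 -0.374 ] mid [ 0.4765 -0.3739] ang 153.1 len 0.078 wid 0.057
[359.2 240.9] 295 xy [ 0.481  -0.2782] mid [ 0.481  -0.2782] ang -158.0 len 0.057 wid 0.051
[358.8 270.1] 186 xy [ 0.4005 -0.273 ] mid [ 0.3977 -0.274 ] ang -160.6 len 0.072 wid 0.024
```

View pics/cropA.png

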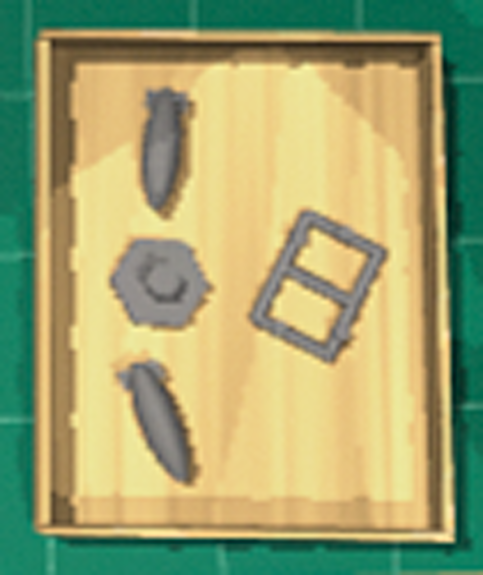

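View pics/cropB.png

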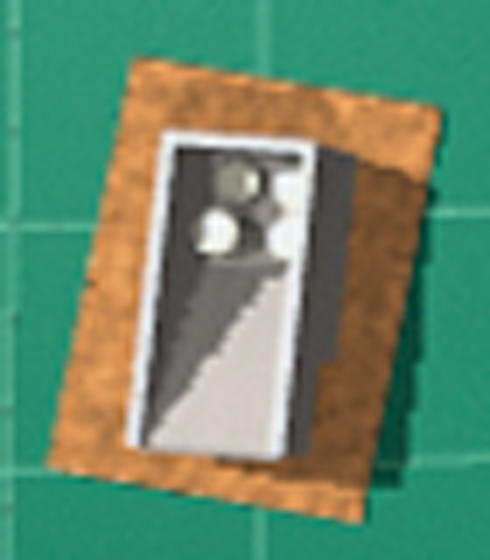

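The crop confirms the job: two grey tanks with tail fins, at crop (163,150) and (158,425). The stand is at (160,282) and the runner at (320,285). The cup crop shows at least four or five white stones at the back and the lip towards the robot. Cup rim corners are at (165,133), (318,145), (128,445) and (285,455). Next I'll measure the bowl, cup, pad and ball.

```bash
python3 - <<'E'
from h import *
from scipy.optimize import least_squares
c=cap("top")
f=lambda p,z:onz(c,115+p[0]/7-.5+.07,210+p[1]/7-.5+.07,z)[:2]
for n,z,ps in(("cup",.064,[(165,133),(318,145),(128,445),(285,455)]),("pad",.004,[(133,60),(440,105),(360,522),(50,467)])):
    P=np.array([f(p,z) for p in ps]); print(n,P.round(4).tolist(),P.mean(0).round(4))
    if n=="cup":
        a=(P[0]-P[2]+P[1]-P[3])/2; print("len",np.linalg.norm(a),"yaw",np.degrees(np.arctan2(a[1],a[0])),"wid",np.linalg.norm(P[0]-P[1]),np.linalg.norm(P[2]-P[3]))
hsv=cv2.cvtColor(c["img"],cv2.COLOR_RGB2HSV)
m=((hsv[...,0]<45)&(hsv[...,1]>25)).astype(np.uint8); m[:,:212]=0;m[:,302:]=0;m[:155]=0;m[250:]=0
cs,_=cv2.findContours(m,cv2.RETR_EXTERNAL,cv2.CHAIN_APPROX_NONE); k=max(cs,key=cv2.contourArea)[:,0]
P=np.array([onz(c,*p,.12)[:2] for p in k])
s=least_squares(lambda q:np.hypot(*(P-q[:2]).T)-q[2],[.57,-.02,.1],loss="soft_l1",f_scale=.002); print("bowl",s.x.round(4),len(P),k.min(0),k.max(0))
w=c["img"][235:275,225:290].astype(int).sum(2); b=(w<110).astype(np.uint8)
n,L,S,C=cv2.connectedComponentsWithStats(b)
for i in range(1,n):
    if S[i,4]>15: u=C[i]+[225,235]; print("blk",u.round(1),S[i],onz(c,*u,.107).round(4))
E
```

```text
cup [[0.5302, 0.3277], [0.5237, 0.2675], [0.4101, 0.3405], [0.4045, 0.2795]] [0.4671 0.3038]
len 0.1202980031507082 yaw -5.90025087711193 wid 0.060520055391009714 0.06123530087196733
pad [[0.5663, 0.3623], [0.5438, 0.2353], [0.3764, 0.2674], [0.4019, 0.3937]] [0.4721 0.3147]
bowl [ 0.5916 -0.0022  0.1003] 219 [218 162] [295 238]
blk [266.  256.2] [37 17  9 10 63] [ 0.4439 -0.0227  0.107 ]
```

Request:
arm_command(
  travel=[
    [0.222,0.674,-0.19],
    [0.222,0.674,-0.19],
    [0.222,0.674,-0.19],
    [0.222,0.674,-0.19],
    [0.222,0.674,-0.19],
    [0.222,0.674,-0.19],
    [0.222,0.674,-0.19],
    [0.222,0.674,-0.19],
    [0.222,0.674,-0.19],
    [0.222,0.674,-0.19],
    [0.222,0.674,-0.19],
    [0.222,0.674,-0.19],
  ],
  delta_rot=[
    [0,0,-0.063],
    [0,0,-0.063],
    [0,0,-0.063],
    [0,0,-0.063],
    [0,0,-0.063],
    [0,0,-0.063],
    [0,0,-0.063],
    [0,0,-0.063],
    [0,0,-0.063],
    [0,0,-0.063],
    [0,0,-0.063],
    [0,0,-0.063],
  ],
  grip=0.5,
  newtons=10,
)

```text
time_s: 1.7
tcp_pos: [0.3976, -0.2744, 0.1506]
eef_rot: [-180.0, -0.0, -160.6]
contact_force: [-0.6, 0.0, -0.2]
gripper_width: 0.0441
gripper_force: 0.0
```

```bash
python3 - <<'E'
from h import *
c=cap("top"); save(c,"t1.png"); tanks(c)
c=cap("side"); save(c,"s1.png")
s=r.get_state(); print(s["tcp_pos"],s["eef_rot"],s["gripper_width"])
E
```

```text
[359.8 210.9] 175 xy [ 0.5651 -0.2842] mid [ 0.5633 -0.284 ] ang 171.0 len 0.071 wid 0.023
[395.  235.8] 161 xy [ 0.4922 -0.3782] mid [ 0.4922 -0.3776] ang 90.7 len 0.074 wid 0.051
[359.9 236.1] 124 xy [ 0.4941 -0.2808] mid [ 0.4938 -0.2824] ang 77.3 len 0.051 wid 0.023
[404.4 273.2] 1847 xy [ 0.3885 -0.3976] mid [ 0.3906 -0.398 ] ang 169.7 len 0.141 wid 0.119
[342.7 294.5] 75 xy [ 0.3354 -0.2258] mid [ 0.3354 -0.2258] ang 80.7 len 0.039 wid 0.016
[ 0.3976472  -0.27419464  0.15053316] [ 1.79997266e+02 -2.71575793e-03 -1.60551048e+02] 0.04379753570154235
```

View pics/s1.png

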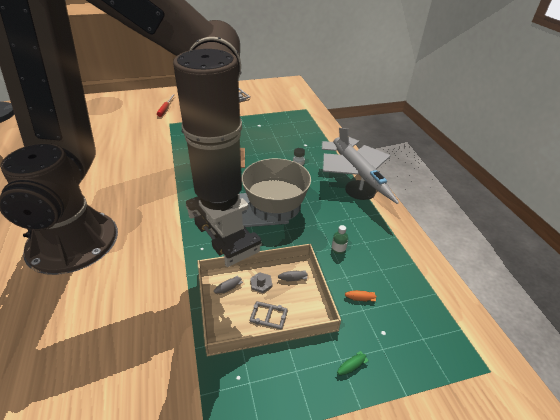

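The side view shows the near tank at (228,285), unmoved, with the gripper above it. Descending to z = 0.027 and closing.

Request:
arm_command(
  travel=[
    [0,0,-0.1],
    [0,0,-0.18],
    [0,0,-0.23],
    [0,0,-0.247],
    [0,0,-0.247],
    [0,0,-0.247],
  ],
  delta_rot=[
    [0,0,0],
    [0,0,0],
    [0,0,0],
    [0,0,0],
    [0,0,0],
    [0,0,0],
  ],
)

```text
time_s: 2.55
tcp_pos: [0.3986, -0.2742, 0.0281]
eef_rot: [-179.9, 0.1, -160.5]
contact_force: [1.0, -0.3, 0.8]
gripper_width: 0.0438
gripper_force: 0.0
```

Request:
arm_command(
  travel=[
    [0,0,0],
    [0,0,0],
    [0,0,0],
    [0,0,0],
    [0,0,0],
    [0,0,0],
    [0,0,0],
    [0,0,0],
  ],
  delta_rot=[
    [0,0,0],
    [0,0,0],
    [0,0,0],
    [0,0,0],
    [0,0,0],
    [0,0,0],
    [0,0,0],
    [0,0,0],
  ],
  grip=0.1,
)

```text
time_s: 3.55
tcp_pos: [0.398, -0.2741, 0.0275]
eef_rot: [-180.0, 0.0, -160.5]
contact_force: [-0.0, 1.7, 6.0]
gripper_width: 0.0236
gripper_force: 10.0
```

Request:
arm_command(
  travel=[
    [0,0,0.05],
    [0,0,0.15],
    [0,0,0.25],
    [0,0,0.35],
    [0,0,0.35],
    [0,0,0.35],
  ],
  delta_rot=[
    [0,0,0],
    [0,0,0],
    [0,0,0],
    [0,0,0],
    [0,0,0],
    [0,0,0],
  ],
)

```text
time_s: 4.3
tcp_pos: [0.3973, -0.2738, 0.2016]
eef_rot: [180.0, 0.0, -160.5]
contact_force: [-0.6, -0.2, -0.8]
gripper_width: 0.0232
gripper_force: 10.0
```

Request:
arm_command(
  travel=[
    [0.388,0.484,0],
    [0.388,0.484,0],
    [0.388,0.484,0],
    [0.388,0.484,0],
    [0.388,0.484,0],
    [0.388,0.484,0],
    [0.388,0.484,0],
    [0.388,0.484,0],
    [0.388,0.484,0],
    [0.388,0.484,-0.1],
    [0.388,0.484,-0.18],
    [0.388,0.484,-0.22],
    [0.388,0.484,-0.23],
    [0.388,0.484,-0.23],
    [0.388,0.484,-0.23],
  ],
  delta_rot=[
    [0,0,-0.217],
    [0,0,-0.217],
    [0,0,-0.217],
    [0,0,-0.217],
    [0,0,-0.217],
    [0,0,-0.217],
    [0,0,-0.217],
    [0,0,-0.217],
    [0,0,-0.217],
    [0,0,-0.217],
    [0,0,-0.217],
    [0,0,-0.217],
    [0,0,-0.217],
    [0,0,-0.217],
    [0,0,-0.217],
  ],
)

```text
time_s: 6.18
tcp_pos: [0.5925, -0.0321, 0.0884]
eef_rot: [180.0, 0.1, 179.9]
contact_force: [-0.8, -0.3, 0.2]
gripper_width: 0.0236
gripper_force: 10.0
```

Request:
arm_command(
  travel=[
    [0,0,0],
    [0,0,0],
    [0,0,0],
    [0,0,0],
    [0,0,0.1],
    [0,0,0.2],
    [0,0,0.24],
    [0,0,0.24],
  ],
  delta_rot=[
    [0,0,0],
    [0,0,0],
    [0,0,0],
    [0,0,0],
    [0,0,0],
    [0,0,0],
    [0,0,0],
    [0,0,0],
  ],
  grip=0.45,
)

```text
time_s: 7.18
tcp_pos: [0.5927, -0.0319, 0.2091]
eef_rot: [180.0, 0.2, 179.9]
contact_force: [-0.1, 0.9, -1.1]
gripper_width: 0.0393
gripper_force: 0.0
```

```bash
python3 - <<'E'
from h import *
c=cap("top"); save(c,"t2.png",s=1.4); tanks(c)
E
```

```text
[359.8 210.8] 173 xy [ 0.5654 -0.284 ] mid [ 0.5634 -0.2837] ang 171.2 len 0.071 wid 0.023
[393.9 241.5] 256 xy [ 0.4765 -0.3743] mid [ 0.4766 -0.3743] ang 154.0 len 0.077 wid 0.058
[359.  240.6] 287 xy [ 0.4817 -0.2777] mid [ 0.4816 -0.2779] ang 74.0 len 0.055 wid 0.052
```

View pics/t2.png

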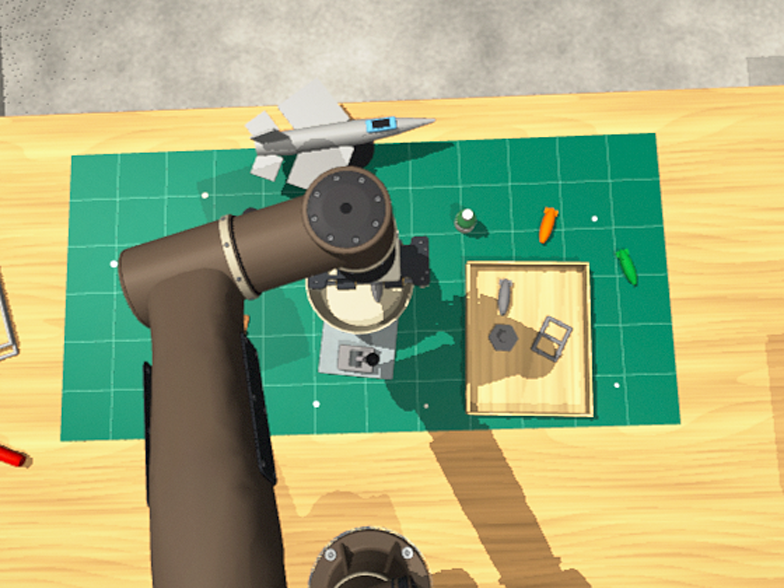

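The first tank is seen in the bowl at (377,292). The second is still in the crate at (505,296). Fetching it.

Request:
arm_command(
  travel=[
    [-0.057,-0.504,0],
    [-0.057,-0.504,0],
    [-0.057,-0.504,0],
    [-0.057,-0.504,0],
    [-0.057,-0.504,0],
    [-0.057,-0.504,0],
    [-0.057,-0.504,0],
    [-0.057,-0.504,-0.1],
    [-0.057,-0.504,-0.2],
    [-0.057,-0.504,-0.28],
    [-0.057,-0.504,-0.34],
    [-0.057,-0.504,-0.358],
    [-0.057,-0.504,-0.358],
    [-0.057,-0.504,-0.358],
  ],
  delta_rot=[
    [0,0,-0.1],
    [0,0,-0.1],
    [0,0,-0.1],
    [0,0,-0.1],
    [0,0,-0.1],
    [0,0,-0.1],
    [0,0,-0.1],
    [0,0,-0.1],
    [0,0,-0.1],
    [0,0,-0.1],
    [0,0,-0.1],
    [0,0,-0.1],
    [0,0,-0.1],
    [0,0,-0.1],
  ],
  grip=0.5,
)

```text
time_s: 8.98
tcp_pos: [0.5644, -0.2839, 0.0296]
eef_rot: [-180.0, 0.1, 171.0]
contact_force: [0.7, -0.0, -0.3]
gripper_width: 0.0437
gripper_force: 0.0
```

Request:
arm_command(
  travel=[
    [0,0,0],
    [0,0,0],
    [0,0,0],
    [0,0,0],
    [0,0,0],
    [0,0,0],
    [0,0,0],
    [0,0,0],
  ],
  delta_rot=[
    [0,0,0],
    [0,0,0],
    [0,0,0],
    [0,0,0],
    [0,0,0],
    [0,0,0],
    [0,0,0],
    [0,0,0],
  ],
  grip=0.1,
)

```text
time_s: 9.98
tcp_pos: [0.5635, -0.2842, 0.0286]
eef_rot: [-180.0, 0.0, 170.9]
contact_force: [-0.2, 1.1, 5.9]
gripper_width: 0.0236
gripper_force: 10.0
```

Request:
arm_command(
  travel=[
    [0,0,0.05],
    [0,0,0.15],
    [0,0,0.25],
    [0,0,0.35],
    [0,0,0.35],
    [0,0,0.35],
  ],
  delta_rot=[
    [0,0,0],
    [0,0,0],
    [0,0,0],
    [0,0,0],
    [0,0,0],
    [0,0,0],
  ],
)

```text
time_s: 10.72
tcp_pos: [0.5629, -0.2838, 0.2026]
eef_rot: [180.0, -0.0, 170.9]
contact_force: [-0.5, -0.3, -0.4]
gripper_width: 0.0235
gripper_force: 10.0
```

Request:
arm_command(
  travel=[
    [0.058,0.624,0],
    [0.058,0.624,0],
    [0.058,0.624,0],
    [0.058,0.624,0],
    [0.058,0.624,0],
    [0.058,0.624,0],
    [0.058,0.624,0],
    [0.058,0.624,0],
    [0.058,0.624,0],
    [0.058,0.624,-0.1],
    [0.058,0.624,-0.18],
    [0.058,0.624,-0.22],
    [0.058,0.624,-0.23],
    [0.058,0.624,-0.23],
    [0.058,0.624,-0.23],
  ],
  delta_rot=[
    [0,0,0.1],
    [0,0,0.1],
    [0,0,0.1],
    [0,0,0.1],
    [0,0,0.1],
    [0,0,0.1],
    [0,0,0.1],
    [0,0,0.1],
    [0,0,0.1],
    [0,0,0.1],
    [0,0,0.1],
    [0,0,0.1],
    [0,0,0.1],
    [0,0,0.1],
    [0,0,0.1],
  ],
)

```text
time_s: 12.6
tcp_pos: [0.593, 0.028, 0.0893]
eef_rot: [180.0, 0.1, 179.9]
contact_force: [-0.1, -0.1, -0.1]
gripper_width: 0.0232
gripper_force: 10.0
```

Request:
arm_command(
  travel=[
    [0,0,0],
    [0,0,0],
    [0,0,0],
    [0,0,0],
    [0,0,0.1],
    [0,0,0.2],
    [0,0,0.3],
    [0,0,0.3],
    [0,0,0.3],
    [-0.4,-0.3,0.3],
    [-0.4,-0.3,0.3],
    [-0.4,-0.3,0.3],
    [-0.4,-0.3,0.3],
    [-0.4,-0.3,0.3],
    [-0.4,-0.3,0.3],
    [-0.4,-0.3,0.3],
  ],
  delta_rot=[
    [0,0,0],
    [0,0,0],
    [0,0,0],
    [0,0,0],
    [0,0,0],
    [0,0,0],
    [0,0,0],
    [0,0,0],
    [0,0,0],
    [0,0,0],
    [0,0,0],
    [0,0,0],
    [0,0,0],
    [0,0,0],
    [0,0,0],
    [0,0,0],
  ],
  grip=0.45,
)

```text
time_s: 14.6
tcp_pos: [0.3928, -0.1216, 0.2375]
eef_rot: [-180.0, -0.1, 180.0]
contact_force: [0.2, 1.2, 0.6]
gripper_width: 0.0389
gripper_force: 0.0
```

```bash
python3 - <<'E'
from h import *
c=cap("top"); save(c,"t3.png",(100,140,440,310),2.3)
E
```

```text
(no output)
```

View pics/t3.png

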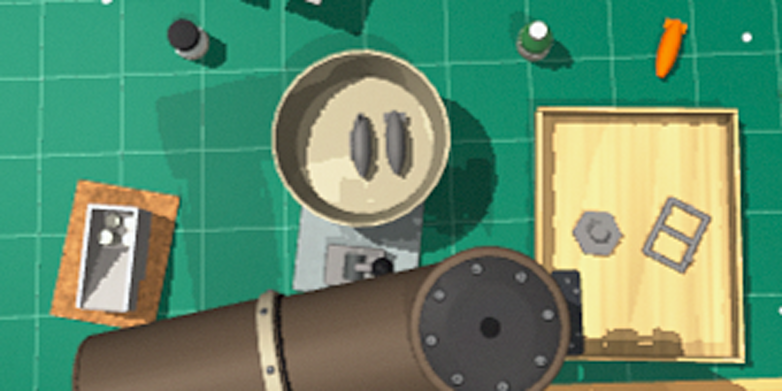

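Both tanks lie in the bowl at (362,147) and (397,142). The cup at (110,257) has not moved. Before gripping it, I'll test the side-tilt direction with an empty gripper, high up.

Request:
arm_command(
  travel=[
    [0.1,0.3,0.3],
    [0.1,0.3,0.3],
    [0.1,0.3,0.3],
    [0.1,0.3,0.3],
    [0.1,0.3,0.3],
    [0.1,0.3,0.3],
    [0.1,0.3,0.3],
    [0.1,0.3,0.3],
    [0.1,0.3,0.3],
    [0.1,0.3,0.3],
  ],
  delta_rot=[
    [0,0,0],
    [0,0,0],
    [0,0,0],
    [0.3,0,0],
    [0.3,0,0],
    [0.3,0,0],
    [0.3,0,0],
    [0.3,0,0],
    [0.3,0,0],
    [0.3,0,0],
  ],
  grip=1.0,
)

```text
time_s: 15.9
tcp_pos: [0.4421, 0.0287, 0.3882]
eef_rot: [153.0, -0.0, -180.0]
contact_force: [0.4, -0.3, 0.6]
gripper_width: 0.0877
gripper_force: 0.0
```

```bash
python3 - <<'E'
from h import *
s=r.get_state(); print(s["joints"],s["tcp_pos"],s["eef_rot"])
E
```

```text
[  4.84868558  -3.1835273   -3.73952931 -26.89550194 -87.33438906
 -94.03735453] [0.44207971 0.0286573  0.38820826] [ 1.53034208e+02 -8.35970916e-03 -1.79957016e+02]
```

Request:
arm_command(
  travel=[
    [0.09,0.547,-0.2],
    [0.09,0.547,-0.456],
    [0.09,0.547,-0.456],
    [0.09,0.547,-0.456],
    [0.09,0.547,-0.456],
    [0.09,0.547,-0.456],
    [0.09,0.547,-0.456],
    [0.09,0.547,-0.456],
    [0.09,0.547,-0.456],
    [0.09,0.547,-0.456],
    [0.09,0.547,-0.456],
  ],
  delta_rot=[
    [-0.3,0,0],
    [-0.3,0,0],
    [-0.3,0,0],
    [-0.3,0,0],
    [-0.3,0,0],
    [-0.3,0,0],
    [-0.3,0,0],
    [-0.3,0,0],
    [-0.3,0,0],
    [-0.3,0,0],
    [-0.3,0,0],
  ],
)

```text
time_s: 17.27
tcp_pos: [0.4876, 0.301, 0.1613]
eef_rot: [179.9, 0.1, 179.9]
contact_force: [0.9, 0.4, 0.5]
gripper_width: 0.0877
gripper_force: 0.0
```

Request:
arm_command(
  travel=[
    [0,0,0],
    [0,0,0],
  ],
  delta_rot=[
    [0,0,-0.066],
    [0,0,-0.066],
  ],
)

```text
time_s: 17.52
tcp_pos: [0.4874, 0.3012, 0.1606]
eef_rot: [180.0, 0.0, 174.0]
contact_force: [0.4, -0.9, 0.7]
gripper_width: 0.0877
gripper_force: 0.0
```

```bash
python3 - <<'E'
from h import *
s=r.get_state(); print(s["joints"],s["tcp_pos"],s["eef_rot"])
c=cap("top");d=cap("side")
a=c["img"][200:300,90:210]; b=d["img"][90:290,150:350]
for k,i in(("a",a),("b",b)): pass
cv2.imwrite("pics/t4.png",np.hstack([cv2.resize(a,(400,333)),cv2.resize(b,(333,333))])[...,::-1])
for n,X in(("grip",(.488,.3016,.042)),): print(proj(c,X),proj(d,X))
E
```

```text
[ 5.12690779e+01  1.50168803e+01 -1.91237855e+01  6.09630473e-04
 -5.58062279e+01 -1.47265764e+02] [0.48742944 0.30117944 0.16063128] [1.79955600e+02 2.91413050e-02 1.74003645e+02]
[150.03204951 244.1609257 ] [225.65782567 148.87104549]
```

View pics/t4.png

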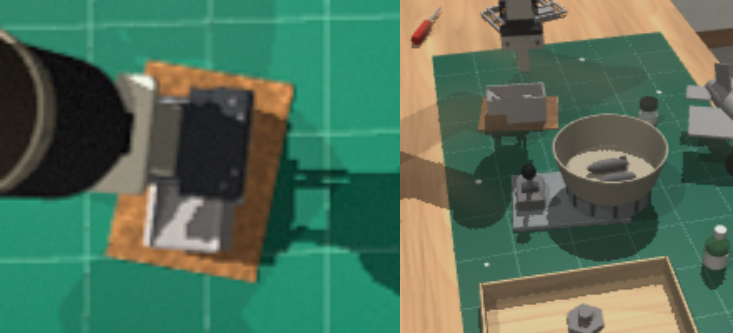

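The cup on its pad is unmoved: its lip is at (185,245) in the left panel and it stands in place in the side view. Descend and grip.

Request:
arm_command(
  travel=[
    [0,0,-0.08],
    [0,0,-0.16],
    [0,0,-0.22],
    [0,0,-0.236],
    [0,0,-0.236],
    [0,0,-0.236],
  ],
  delta_rot=[
    [0,0,0],
    [0,0,0],
    [0,0,0],
    [0,0,0],
    [0,0,0],
    [0,0,0],
  ],
)

```text
time_s: 18.38
tcp_pos: [0.4879, 0.3022, 0.0434]
eef_rot: [179.9, 0.1, 174.0]
contact_force: [-0.2, -0.7, 0.7]
gripper_width: 0.0874
gripper_force: 0.0
```

Request:
arm_command(
  travel=[
    [0,0,0],
    [0,0,0],
    [0,0,0],
    [0,0,0],
    [0,0,0],
    [0,0,0],
    [0,0,0],
    [0,0,0],
  ],
  delta_rot=[
    [0,0,0],
    [0,0,0],
    [0,0,0],
    [0,0,0],
    [0,0,0],
    [0,0,0],
    [0,0,0],
    [0,0,0],
  ],
  grip=0.5,
  newtons=30,
)

```text
time_s: 19.38
tcp_pos: [0.4874, 0.3018, 0.0424]
eef_rot: [180.0, 0.0, 174.0]
contact_force: [-0.8, 0.8, 4.7]
gripper_width: 0.0598
gripper_force: 30.0
```

Request:
arm_command(
  travel=[
    [0,0,0.05],
    [0,0,0.12],
    [0,0,0.2],
    [0,0,0.3],
    [0,0,0.36],
    [0,0,0.36],
    [0,0,0.36],
  ],
  delta_rot=[
    [0,0,0],
    [0,0,0],
    [0,0,0],
    [0,0,0],
    [0,0,0],
    [0,0,0],
    [0,0,0],
  ],
)

```text
time_s: 20.25
tcp_pos: [0.4864, 0.3008, 0.2205]
eef_rot: [-179.9, -0.1, 174.0]
contact_force: [-0.3, 0.9, -2.2]
gripper_width: 0.0597
gripper_force: 30.0
```

Request:
arm_command(
  travel=[
    [0.05,-0.09,0],
    [0.1,-0.18,0],
    [0.15,-0.28,0],
    [0.209,-0.38,0],
    [0.209,-0.38,0],
    [0.209,-0.38,0],
    [0.209,-0.38,0],
    [0.209,-0.38,0],
    [0.209,-0.38,0],
    [0.209,-0.38,0],
    [0.209,-0.38,0],
    [0.209,-0.38,0],
  ],
  delta_rot=[
    [0,0,0.1],
    [0,0,0.2],
    [0,0,0.3],
    [0,0,0.4],
    [0,0,0.5],
    [0,0,0.6],
    [0,0,0.7],
    [0,0,0.8],
    [0,0,0.9],
    [0,0,1.0],
    [0,0,1.0],
    [0,0,1.0],
  ],
)

```text
time_s: 21.75
tcp_pos: [0.5913, 0.1113, 0.2209]
eef_rot: [179.9, -0.1, -96.2]
contact_force: [1.1, -0.6, -1.4]
gripper_width: 0.0599
gripper_force: 30.0
```

Request:
arm_command(
  travel=[
    [0,0,0],
    [0,0,0],
    [0,0,0],
  ],
  delta_rot=[
    [0,0,0.067],
    [0,0,0.067],
    [0,0,0.067],
  ],
)

```text
time_s: 22.12
tcp_pos: [0.5916, 0.1114, 0.2219]
eef_rot: [180.0, -0.0, -90.2]
contact_force: [0.1, 0.2, -1.9]
gripper_width: 0.0596
gripper_force: 30.0
```

```bash
python3 - <<'E'
from h import *
s=r.get_state(); print(s["joints"],s["tcp_pos"],s["eef_rot"],s["contact_force"])
E
```

```text
[ 2.92396234e+01  1.46828091e+01 -1.08515715e+01 -6.45225655e-03
 -6.44856001e+01 -2.93943027e+01] [0.59162752 0.11142162 0.2218576 ] [ 1.79979734e+02 -4.73438691e-03 -9.01574588e+01] [ 0.09251261  0.22440046 -1.87282629]
```

Request:
arm_command(
  travel=[
    [0,0,-0.01],
    [0,0,-0.02],
    [0,0,-0.03],
    [0,0,-0.04],
    [0,-0.01,-0.05],
    [0,-0.02,-0.05],
    [0,-0.03,-0.045],
    [0,-0.038,-0.04],
    [0,-0.046,-0.034],
    [0,-0.055,-0.027],
    [0,-0.065,-0.02],
    [0,-0.073,-0.014],
    [0,-0.082,-0.008],
    [0,-0.09,-0.004],
    [0,-0.1,0],
    [0,-0.112,0.004],
    [0,-0.122,0.008],
    [0,-0.122,0.008],
    [0,-0.122,0.008],
    [0,-0.122,0.008],
  ],
  delta_rot=[
    [0.1,0,0],
    [0.2,0,0],
    [0.3,0,0],
    [0.4,0,0],
    [0.47,0,0],
    [0.52,0,0],
    [0.57,0,0],
    [0.62,0,0],
    [0.667,0,0],
    [0.71,0,0],
    [0.75,0,0],
    [0.79,0,0],
    [0.833,0,0],
    [0.88,0,0],
    [0.92,0,0],
    [0.96,0,0],
    [1.0,0,0],
    [1.0,0,0],
    [1.0,0,0],
    [1.0,0,0],
  ],
)

```text
time_s: 24.62
tcp_pos: [0.5919, 0.0507, 0.2267]
eef_rot: [-137.1, 89.9, -47.0]
contact_force: [0.1, 0.1, -2.1]
gripper_width: 0.0599
gripper_force: 30.0
```

```bash
python3 - <<'E'
from h import *
s=r.get_state(); print(s["joints"],s["tcp_pos"],s["eef_rot"],s["contact_force"])
c=cap("top");d=cap("side")
a=c["img"][130:270,180:330]; b=d["img"][90:290,180:380]
cv2.imwrite("pics/t5.png",np.hstack([cv2.resize(a,(400,373)),cv2.resize(b,(373,373))])[...,::-1])
E
```

```text
[ -23.42771682   41.51279866    5.685408    -75.66690459 -108.77382965
   38.31677111] [0.59185651 0.05074134 0.22665482] [-137.07758993   89.87057062  -47.04355814] [ 0.06742803  0.07175082 -2.09560014]
```

View pics/t5.png

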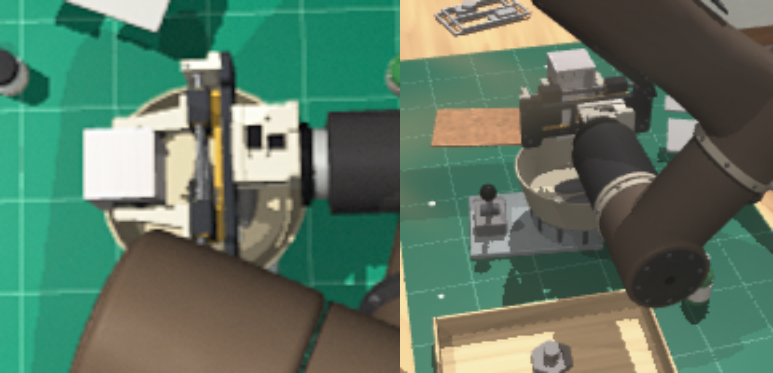

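The cup is tilted 90° over the bowl, with its back at (120,170) in the left panel. The stones are hidden from view. Tilting further and giving a shake.

Request:
arm_command(
  travel=[
    [0,-0.02,0.01],
    [0,-0.04,0.02],
    [0,-0.04,0.02],
    [0,-0.04,0.02],
    [0,-0.04,0.05],
    [0,-0.04,0.02],
    [0,-0.04,0.05],
    [0,-0.04,0.02],
    [0,-0.04,0.05],
    [0,-0.04,0.02],
    [0,-0.04,0.02],
    [0,-0.04,0.02],
    [0,-0.04,0.02],
  ],
  delta_rot=[
    [0.08,0,0],
    [0.167,0,0],
    [0.167,0,0],
    [0.167,0,0],
    [0.167,0,0],
    [0.167,0,0],
    [0.167,0,0],
    [0.167,0,0],
    [0.167,0,0],
    [0.167,0,0],
    [0.167,0,0],
    [0.167,0,0],
    [0.167,0,0],
  ],
)

```text
time_s: 26.35
tcp_pos: [0.5918, 0.0304, 0.2362]
eef_rot: [-0.1, 75.0, 89.9]
contact_force: [-0.8, -0.5, -1.5]
gripper_width: 0.0601
gripper_force: 30.0
```

```bash
python3 - <<'E'
from h import *
F=[]
for i in range(6): cap("top"); F.append(r.get_state()["contact_force"])
print(np.mean(F,0),np.std(F,0))
E
```

```text
[ 0.13525519  0.0232079  -1.94512349] [0.44827646 0.39742093 0.52332025]
```

Request:
arm_command(
  travel=[
    [0,0.03,0.02],
    [0,0.06,0.04],
    [0,0.08,0.05],
    [0,0.1,0.06],
    [0,0.12,0.07],
    [0,0.14,0.08],
    [0,0.16,0.08],
    [0,0.18,0.08],
    [0,0.2,0.08],
    [0,0.2,0.08],
    [0,0.2,0.08],
    [0,0.2,0.08],
    [0,0.2,0.08],
  ],
  delta_rot=[
    [-0.1,0,0],
    [-0.2,0,0],
    [-0.3,0,0],
    [-0.4,0,0],
    [-0.5,0,0],
    [-0.6,0,0],
    [-0.7,0,0],
    [-0.8,0,0],
    [-0.9,0,0],
    [-1.0,0,0],
    [-1.0,0,0],
    [-1.0,0,0],
    [-1.0,0,0],
  ],
)

```text
time_s: 28.28
tcp_pos: [0.5917, 0.1295, 0.2758]
eef_rot: [180.0, 15.1, -90.1]
contact_force: [-0.0, 0.1, -1.7]
gripper_width: 0.0601
gripper_force: 30.0
```

Request:
arm_command(
  travel=[
    [0,0.1,0],
    [-0.1,0.2,0],
    [-0.15,0.3,0],
    [-0.2,0.36,0],
    [-0.2,0.36,0],
    [-0.2,0.36,0],
    [-0.2,0.36,0],
  ],
  delta_rot=[
    [-0.1,0,0],
    [-0.167,0,0],
    [-0.167,0,0],
    [-0.167,0,0],
    [-0.167,0,0],
    [-0.167,0,0],
    [-0.167,0,0],
  ],
)

```text
time_s: 29.15
tcp_pos: [0.4925, 0.3092, 0.2759]
eef_rot: [180.0, -0.0, -90.1]
contact_force: [0.2, -0.6, -0.6]
gripper_width: 0.0601
gripper_force: 30.0
```

```bash
python3 - <<'E'
from h import *
s=r.get_state(); print(s["joints"],s["tcp_pos"],s["eef_rot"])
c=cap("top");d=cap("side")
a=c["img"][140:270,100:350]; b=d["img"][90:290,150:350]
cv2.imwrite("pics/t6.png",np.hstack([cv2.resize(a,(500,260)),cv2.resize(b,(260,260))])[...,::-1])
E
```

```text
[ 5.13655790e+01  1.07461406e+01 -8.76603741e+00 -1.56557973e-02
 -7.05036908e+01 -5.14617650e+01] [0.49253892 0.30918134 0.2759136 ] [ 1.79978570e+02 -3.21901352e-03 -9.01014125e+01]
```

View pics/t6.png

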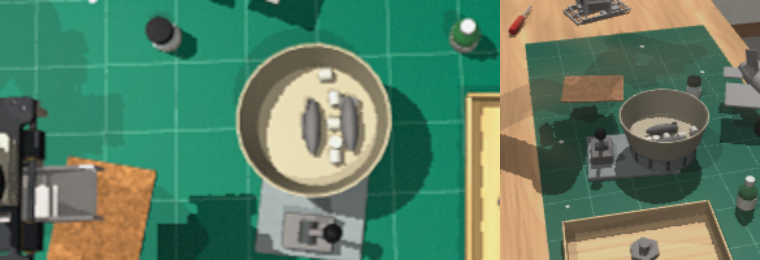

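The stones lie in the bowl around (335,74) to (335,155) in the left panel, five or more of them, and none are on the mat. I'll put the cup back, then count up close.

Request:
arm_command(
  travel=[
    [-0.01,-0.014,0],
    [-0.01,-0.014,0],
    [-0.01,-0.014,0],
    [-0.01,-0.014,0],
    [-0.01,-0.014,0],
    [-0.01,-0.014,0],
    [-0.01,-0.014,0],
    [-0.01,-0.014,-0.08],
    [-0.01,-0.014,-0.16],
    [-0.01,-0.014,-0.24],
    [-0.01,-0.014,-0.32],
    [-0.01,-0.014,-0.38],
    [-0.01,-0.014,-0.42],
    [-0.01,-0.014,-0.445],
    [-0.01,-0.014,-0.455],
    [-0.01,-0.014,-0.463],
    [-0.01,-0.014,-0.465],
    [-0.01,-0.014,-0.465],
    [-0.01,-0.014,-0.465],
  ],
  delta_rot=[
    [0,0,-0.1],
    [0,0,-0.2],
    [0,0,-0.3],
    [0,0,-0.4],
    [0,0,-0.5],
    [0,0,-0.6],
    [0,0,-0.7],
    [0,0,-0.8],
    [0,0,-0.9],
    [0,0,-1.0],
    [0,0,-1.0],
    [0,0,-1.0],
    [0,0,-1.0],
    [0,0,-1.0],
    [0,0,-1.0],
    [0,0,-1.0],
    [0,0,-1.0],
    [0,0,-1.0],
    [0,0,-1.0],
  ],
)

```text
time_s: 31.62
tcp_pos: [0.4869, 0.3037, 0.044]
eef_rot: [180.0, 0.0, -180.0]
contact_force: [0.1, -0.6, -1.4]
gripper_width: 0.06
gripper_force: 30.0
```

Request:
arm_command(
  travel=[
    [0,0,0],
    [0,0,0],
    [0,0,0],
    [0,0,0],
    [0,0,0.05],
    [0,0,0.12],
    [0,0,0.22],
    [0,0,0.34],
    [0,0,0.4],
    [0,0,0.4],
    [-0.3,0.3,0.4],
    [-0.3,0.3,0.4],
    [-0.3,0.3,0.4],
    [-0.3,0.3,0.4],
    [-0.3,0.3,0.4],
    [-0.3,0.3,0.4],
  ],
  delta_rot=[
    [0,0,0],
    [0,0,0],
    [0,0,0],
    [0,0,0],
    [0,0,0],
    [0,0,0],
    [0,0,0],
    [0,0,0],
    [0,0,0],
    [0,0,0],
    [0,0,0],
    [0,0,0],
    [0,0,0],
    [0,0,0],
    [0,0,0],
    [0,0,0],
  ],
  grip=1.0,
)

```text
time_s: 33.62
tcp_pos: [0.3368, 0.4529, 0.2428]
eef_rot: [-179.9, -0.0, -180.0]
contact_force: [0.4, -0.4, 0.6]
gripper_width: 0.0878
gripper_force: 0.0
```

```bash
python3 - <<'E'
from h import *
s=r.get_state(); print(s["joints"],s["tcp_pos"],s["eef_rot"])
c=cap("top");d=cap("side")
cr=lambda i,x,y,w,h:cv2.resize(i["img"][y:y+h,x:x+w],(390,290),interpolation=cv2.INTER_CUBIC)
A=np.hstack([cr(c,215,158,85,63),cr(c,110,220,82,61)]);B=np.hstack([cr(d,235,150,85,63),cr(d,175,120,85,63)])
cv2.imwrite("pics/t7.png",np.vstack([A,B])[...,::-1])
E
```

```text
[ 7.32268184e+01  1.03291355e+01 -1.37004138e+01 -4.36312228e-03
 -6.60492557e+01 -1.63186622e+02] [0.33679349 0.45286517 0.24281496] [-1.79925716e+02 -2.66094169e-02 -1.79961595e+02]
```

View pics/t7.png

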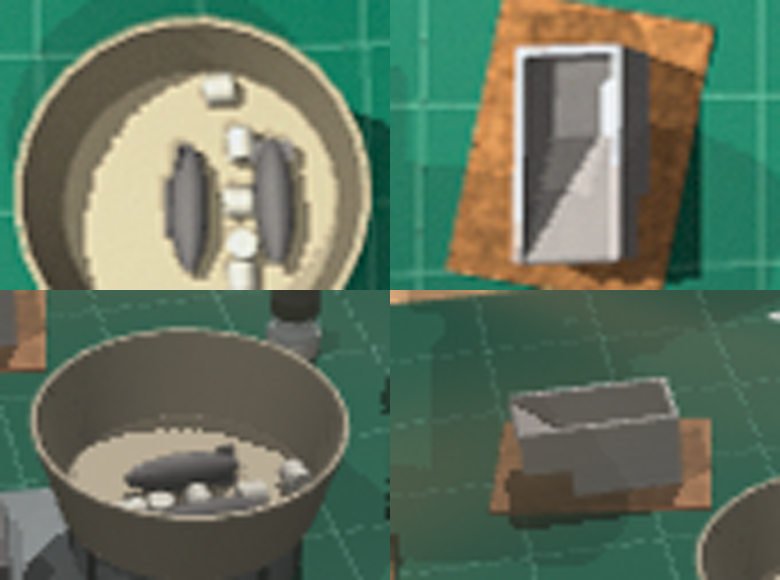

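The cup is upright on its pad and empty. The bowl holds two tanks and five stones, at (220,90), (240,142), (237,200), (242,243) and (243,275), which fits four to seven stones with none spilled. Now the lever, with shut fingers.

Request:
arm_command(
  travel=[
    [0.218,0,0],
    [0.218,-0.2,0],
    [0.218,-0.9,0],
    [0.218,-0.9,0],
    [0.218,-0.9,0],
    [0.218,-0.9,0],
    [0.218,-0.9,0],
    [0.218,-0.9,0],
    [0.218,-0.9,0],
    [0.218,-0.9,0],
    [0.218,-0.9,0],
    [0.218,-0.9,0],
  ],
  delta_rot=[
    [0,0,0],
    [0,0,0],
    [0,0,0],
    [0,0,0],
    [0,0,0],
    [0,0,0],
    [0,0,0],
    [0,0,0],
    [0,0,0],
    [0,0,0],
    [0,0,0],
    [0,0,0],
  ],
  grip=0,
  newtons=5,
)

```text
time_s: 35.22
tcp_pos: [0.4458, 0.0041, 0.2436]
eef_rot: [180.0, 0.0, -179.9]
contact_force: [-0.1, 1.1, -0.2]
gripper_width: 0.0001
gripper_force: 0.0
```

Request:
arm_command(
  travel=[
    [0,-0.16,0],
    [0,-0.16,0],
    [0,-0.16,0],
    [0,-0.16,0],
    [0,-0.16,-0.1],
    [0,-0.16,-0.2],
    [0,-0.16,-0.256],
    [0,-0.16,-0.256],
    [0,-0.16,-0.256],
  ],
  delta_rot=[
    [0,0,0],
    [0,0,0],
    [0,0,0],
    [0,0,0],
    [0,0,0],
    [0,0,0],
    [0,0,0],
    [0,0,0],
    [0,0,0],
  ],
)

```text
time_s: 36.35
tcp_pos: [0.4467, -0.0759, 0.1167]
eef_rot: [-180.0, 0.1, -179.9]
contact_force: [0.2, -0.6, 0.4]
gripper_width: 0.0002
gripper_force: 0.0
```

Request:
arm_command(
  travel=[
    [0,0.02,0],
    [0,0.04,0],
    [0,0.06,0],
    [0,0.08,0],
    [0,0.1,0],
    [0,0.12,0],
    [0,0.14,0],
    [0,0.155,0],
    [0,0.165,0],
    [0,0.175,0],
    [0,0.18,0],
    [0,0.18,0],
  ],
  delta_rot=[
    [0,0,0],
    [0,0,0],
    [0,0,0],
    [0,0,0],
    [0,0,0],
    [0,0,0],
    [0,0,0],
    [0,0,0],
    [0,0,0],
    [0,0,0],
    [0,0,0],
    [0,0,0],
  ],
)

```text
time_s: 37.85
tcp_pos: [0.4457, 0.0136, 0.1155]
eef_rot: [180.0, -0.0, -180.0]
contact_force: [-0.4, -0.0, 0.5]
gripper_width: 0.0006
gripper_force: 0.0
```

Request:
arm_command(
  travel=[
    [0,0.006,0],
    [0,0.012,0],
    [0,0.012,0],
    [0,0.012,0],
  ],
  delta_rot=[
    [0,0,0],
    [0,0,0],
    [0,0,0],
    [0,0,0],
  ],
)

```text
time_s: 38.35
tcp_pos: [0.4458, 0.0196, 0.1156]
eef_rot: [180.0, 0.0, -180.0]
contact_force: [0.9, 0.9, 1.0]
gripper_width: 0.0007
gripper_force: 0.0
```

Request:
arm_command(
  travel=[
    [0,0.006,0],
    [0,0.012,0],
    [0,0.012,0],
    [0,0.012,0],
  ],
  delta_rot=[
    [0,0,0],
    [0,0,0],
    [0,0,0],
    [0,0,0],
  ],
)

```text
time_s: 38.85
tcp_pos: [0.4456, 0.0252, 0.1155]
eef_rot: [-180.0, -0.0, -180.0]
contact_force: [0.2, -3.5, -0.1]
gripper_width: 0.0007
gripper_force: 2.0
```

```bash
python3 - <<'E'
from h import *
F=[]
for i in range(5): d=cap("side"); F.append(r.get_state()["contact_force"])
print(np.mean(F,0))
cv2.imwrite("pics/t8.png",cv2.resize(d["img"][130:230,190:290],(500,500),interpolation=cv2.INTER_CUBIC)[...,::-1])
E
```

```text
[ 0.71961759 -4.35813059 -0.63376425]
```

View pics/t8.png

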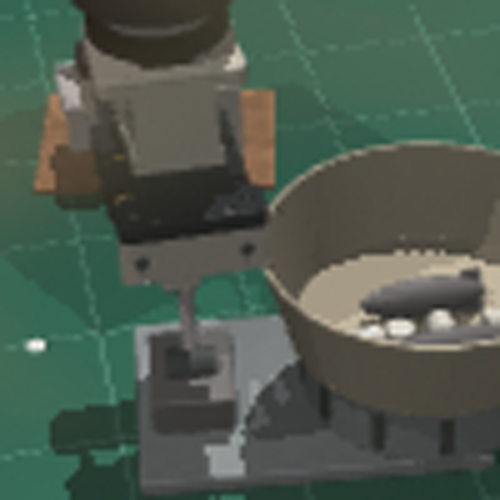

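The wrist feels -4.4 N, so the lever is against its end stop; the fingers hide the ball. Retreat clear and check everything.

Request:
arm_command(
  travel=[
    [0,-0.04,0],
    [0,-0.08,0],
    [0,-0.08,0.1],
    [0,-0.08,0.2],
    [0,-0.08,0.3],
    [-0.1,-0.3,0.3],
    [-0.1,-0.5,0.3],
    [-0.1,-0.7,0.3],
    [-0.1,-0.8,0.3],
    [-0.1,-0.8,0.3],
    [-0.1,-0.8,0.3],
    [-0.1,-0.8,0.3],
    [-0.1,-0.8,0.3],
    [-0.1,-0.8,0.3],
  ],
  delta_rot=[
    [0,0,0],
    [0,0,0],
    [0,0,0],
    [0,0,0],
    [0,0,0],
    [0,0,0],
    [0,0,0],
    [0,0,0],
    [0,0,0],
    [0,0,0],
    [0,0,0],
    [0,0,0],
    [0,0,0],
    [0,0,0],
  ],
)

```text
time_s: 40.85
tcp_pos: [0.3962, -0.3735, 0.2658]
eef_rot: [180.0, 0.0, -179.9]
contact_force: [0.3, 0.1, 0.3]
gripper_width: 0.0005
gripper_force: 0.0
```

```bash
python3 - <<'E'
from h import *
c=cap("top"); save(c,"t9.png",(90,130,440,310),2.2)
w=c["img"][235:275,215:290].astype(int).sum(2); b=(w<110).astype(np.uint8)
n,L,S,C=cv2.connectedComponentsWithStats(b)
for i in range(1,n):
    if S[i,4]>15: u=C[i]+[215,235]; print("blk",u.round(1),S[i],onz(c,*u,.105).round(4))
E
```

```text
blk [237.  253.6] [18 15  9  8 50] [0.4529 0.0527 0.105 ]
```

View pics/t9.png

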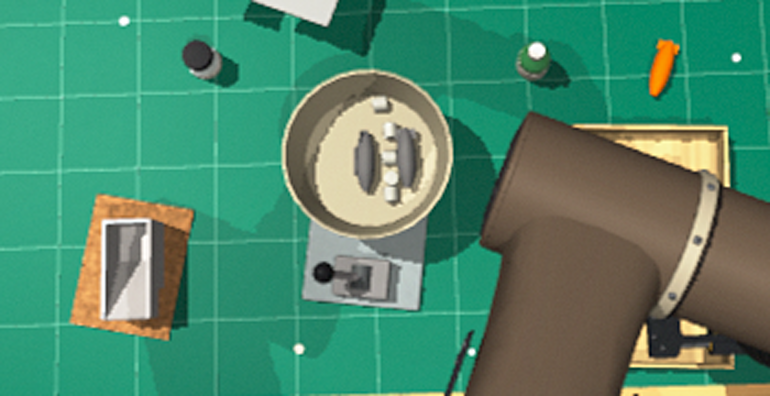

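The ball is now at (323,272), having travelled 76 mm, which is the full swing. Cup, bowl contents, glue bottle and paint jar are all in place. Handing in.

```bash
python3 -c "
from h import *
print(close_job())"
```

```text
the job is handed in; nothing more can be done
None
```

I handed the job in at about 41 s of the 210 s allowed: both tanks and the five stones I could count are in the bowl, the lever is fully on, and the empty cup is upright on its pad; the hand-in returned no verdict.

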